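Put the blue stone slab in its case and close the lid

TASK

Pack away the blue stone slab: lift it out of its black stand, slide it upright into the slot inside the open wooden case until it is fully home, and let go of it; then set the loose lid on the case so that it sits seated in the rim, square and level. Do not let the slab or the lid fall, and leave the pink slab, the jar and the tray of stones alone.

Things in the scene. Friction and masses are not known exactly. Their poses are not given: they have to be found in the camera images.
- blue_slab: Polished blue stone slab with pale veins, about 0.2 kg, a flat plate 10 (x) by 100 (y) by 80 (z) mm, standing upright in a black stand. Origin: centre of its underside; z up. To be gripped across its 10 mm thickness (x) at the top edge. The same either way round.
- blue_stand: Black plastic stand that holds the blue slab at the start, fixed to the table: 48 (x) by 110 (y) by 20 (z) mm, with a groove along y, 13 mm wide and 12 mm deep (floor 8 mm above the table, so the slab's top is 88 mm above the table; it comes straight up). Origin: centre of its underside. The pink slab's stand looks the same.
- pink_slab: Pink stone slab with dark veins, of the same size as the blue one, standing in a like black stand (fixed). Leave it alone. Origin: centre of its underside.
- case: Open brown wooden box, fixed: 96 (x) by 130 (y) by 104 (z) mm, walls 8, mouth 80 by 114 mm. Two black rails on its floor leave a slot along y in the middle, 13 mm wide, 114 mm long, its floor 8 mm above the table; from 30 mm up the rails flare to a 23 mm mouth at 42 mm. A slab fully home has its top 16 mm below the rim. Origin: centre of the underside. Same either way round.
- slot (a point): The centre of the slot's floor in the case, 8 mm above the table; axes as the case (slot along y).
- case_rim (a point): The centre of the case's mouth, at the height of its rim, 104 mm above the table; axes as the case.
- lid: Loose lid, 0.25 kg, right way up on the table: brown plate 96 (x) by 130 (y) by 6 mm, under it a black tongue 74 by 108 by 8 mm deep that drops into the case's mouth, on top a brass grip bar 14 (x) by 70 (y) by 30 mm. Origin: centre of the tongue's underside; plate top at 14 mm, bar top at 44 mm. Seated, the plate lies on the rim, the origin 96 mm above the table. Same either way round.
- lid_grip (a point): The middle of the lid's grip bar, 34 mm above the lid's origin; grip across its 14 mm (x).
- jar: Green glass jar with a steel cap, 64 mm across, 100 mm tall. Leave it alone. Origin: centre of its underside.
- gem_tray: White tray of small green stones (stuck to it), 60 (x) by 130 (y) by 18 mm. Leave it alone. Origin: centre of its underside.
Things that resemble listed ones, but are neither listed nor needed, are in the scene too. Leave any red look-alike of the lid alone. Leave any purple look-alike of the case alone.

How it is judged (in metres and radians):
On the way, in this order (a step that is already met when the one before it is completed fails the run):
1. the blue slab is fully home in the slot of the case, upright, and let go (z of blue_slab in the frame of case between 0.004 and 0.0115 m and x of blue_slab in the frame of case between -0.004 and 0.004 m and y of blue_slab in the frame of case between -0.0085 and 0.0085 m and angle between blue_slab's own z axis and vertical below 0.09 rad and angle between the x axis of blue_slab and the x axis of case, either way round below 0.09 rad and contact force between blue_slab and the fingers below 0.2 N), for 0.2 s.
2. the lid sits in the rim of the case, level (z of lid in the frame of case between 0.092 and 0.099 m and x of lid in the frame of case between -0.0055 and 0.0055 m and y of lid in the frame of case between -0.0055 and 0.0055 m and angle between lid's own z axis and vertical below 0.03 rad and angle between the x axis of lid and the x axis of case, either way round below 0.12 rad), for 0.2 s.
At the end, for the whole second after the job is handed in: Slab home in the slot (underside within 3.5 mm of its floor; 4 mm across, 8.5 mm along; 0.09 rad of upright and of the slot); lid's underside below 99 mm (96 seated), within 5.5 mm of the case's centre each way, tilt under 0.03 rad, square to 0.12 rad; both still (20 mm/s) (all of step 2 and z of blue_slab in the frame of case between 0.004 and 0.0115 m and x of blue_slab in the frame of case between -0.004 and 0.004 m and y of blue_slab in the frame of case between -0.0085 and 0.0085 m and angle between blue_slab's own z axis and vertical below 0.09 rad and angle between the x axis of blue_slab and the x axis of case, either way round below 0.09 rad and linear speed of each of blue_slab, lid below 0.02 m/s); the robot touches nothing.
It fails at once if the blue slab falls (faster than 0.5 m/s with no finger on it) (linear speed of blue_slab above 0.5 m/s and contact force between blue_slab and the fingers below 0.01 N).
It fails at once if the lid falls (faster than 0.5 m/s with no finger on it) (linear speed of lid above 0.5 m/s and contact force between lid and the fingers below 0.01 N).
It fails at once if the pink slab is moved by more than 20 mm (distance of pink_slab from where it was at the start of the episode above 0.02 m).
It fails at once if the jar is moved by more than 20 mm (distance of jar from where it was at the start of the episode above 0.02 m).
It fails at once if the tray is moved by more than 20 mm (distance of gem_tray from where it was at the start of the episode above 0.02 m).
It also fails if it takes over 67 s, if anything falls off the work surface, if the arm or the gripper's body presses on something with over 40 N, if the wrist force passes 120 N, or if a joint passes its speed limit or range.

ROBOT

A 7-joint arm with a two-finger parallel gripper is mounted at the origin on the work surface. World frame = base frame: x ahead of the robot, y to its left, z up, the work surface at z = 0. Lengths are in mm, angles in rad, forces in N, time in s.
With the tool pointing down it reaches from about 400 to 850 mm from the base axis. Payload 4.4 kg.
Tool frame: the origin (TCP) lies at the very end of the fingers, on their centre line; the grasp point (between the pads) lies ctrl.grip_point_offset behind it (ctrl.grip_point_offset is the distance from the TCP to the grasp point, in mm); z points along the fingers, y is the line along which they close (so a half turn about z gives the same grasp; the last joint's range is limited). The gripper opens to 94 mm and grips with 3 to 60 N. Pads are 16 mm wide; open, the fingers measure 119 mm over their backs; the gripper's body (75 mm by 177 mm) begins 78 mm behind the grasp point.
Start: joints at [-1.327, 0.628, 0.038, 1.517, -0.027, 0.996, -0.02], TCP at [198.14, 619.079, 205.478] pointing down, gripper open.
Joint ranges: [-3.06, 3.06], [-0.37, 2.12], [-1.25, 1.32], [0.18, 2.47], [-1.1, 4.24], [0.23, 1.98], [-2.94, 2.94]. Speed limits (rad/s): [2.57, 2.57, 3.14, 3.14, 3.14, 3.14, 3.14].

INTERFACE

Orientations are given as a 3x3 rotation matrix whose columns are the frame's x, y, z axes.
In Python, from station import ctrl gives the robot as it stands.
- The arm moves only by the tool arm_command, never from a script. Its arguments are lists of equal length, an entry for each row: "dr": the turn, a rotation vector about the tool's x, y, z in rad, a list of three; "xyz": the shift along the tool's x, y, z in cm, a list of three; "fingers": the finger opening in cm, from 0 to 9.4. A call has 1 to 12 rows; each row is the pose to reach, as a shift and turn from the pose commanded when the call began, along the tool's axes at that moment; what a row does not reach only later rows make up. A row lasts 1/12 s, in which the tool goes at most 41.7 mm and 7.16 degrees, less where a joint would pass 70% of its speed; a pose out of reach is approached as far as the arm can. A call with a gripper value outside its range is refused whole. The fingers move at their own pace and stop on an object; the grip force is fixed at half the most. Time passes only in rows, so rows that repeat a pose let the fingers close. It gives the time, the measured TCP pose, the force, the opening and the grip force at its end, in the units of the state.
- ctrl.get_state(): the state, without advancing time (a new reading comes with each control period).
- ctrl.read_camera(name): name is "scene" or "side" or "wrist"; returns the picture (384x512x3 uint8, red, green, blue); there is no depth.
- ctrl.camera_model(name): a dict with "mtx" (3x3 intrinsics, pixels), "camera_from_world" (4x4, takes a point from world to camera coordinates). Camera axes: x right, y down, z forward; pixel columns grow to the right and rows downward; lengths in mm; the calibration is good to about 2 mm. A picture is of the moment at which its call begins: read the wrist's pose just before it. camera_model takes no time and is no camera call; for the wrist camera it gives the pose at the moment of the call.
- ctrl.hand_in(): hands the job in; it is judged then, once.
The state is a dict: "t": time; "joints": joint angles; "joint_vel": joint speeds; "joint_torque": joint torques, N m; "position": TCP position; "ee_rot": TCP orientation; "contact_force": force on the tool from outside, world axes, zero at the start; "ft_torque": the same for the moment, N m; "finger_gap": opening from 0.0 (shut) to 1.0 (fully open); "grasp_force": force on a finger pad.
Only numpy, scipy, OpenCV 4.12 (cv2) and the standard library are available. Lean on these libraries where they do the work, as an engineer would, in place of code of your own. Each camera call takes 0.05 s, during which the arm holds its last target. There are 200 camera calls.

## Working session

There is one attempt and no reset: what is moved stays moved. The work goes in short steps, Python scripts to look and compute and a tool call to move; the robot and the scene stay as the last step left them, time stands still between calls to the robot, and variables do not carry over. Pictures are saved under pics/ and viewed, at most 10 in all, crops included, and the job is handed in when it is done.

Besides the shell and the picture viewer there is one more tool, called as name(argument=value, ...), one argument or row to a line, values as JSON. arm_command: Moves the arm, as the interface text tells. Its arguments: {"type":"object","properties":{"dr":{"type":"array","items":{"type":"array","items":{"type":"number"}}},"xyz":{"type":"array","items":{"type":"array","items":{"type":"number"}}},"fingers":{"type":"array","items":{"type":"number"}}},"required":["dr","xyz","fingers"]}

```bash
ls; mkdir -p pics
python3 - <<'E'
from station import ctrl
import cv2,numpy as np
np.set_printoptions(precision=3,suppress=True)
s=ctrl.get_state();print(s['t'],s['position'],s['ee_rot'],s['finger_gap'],ctrl.grip_point_offset)
for n in ['scene','side','wrist']:
    m=ctrl.camera_model(n);print(n,m['mtx'],m['camera_from_world'])
    im=ctrl.read_camera(n);cv2.imwrite(f'pics/{n}0.png',im[:,:,::-1])
E
```

```text
pics
0.0 [197.923 618.435 204.553] [[-0.952  0.305 -0.001]
 [ 0.305  0.952 -0.002]
 [-0.    -0.002 -1.   ]] 0.9988013714645579 18.8
scene [[385.344   0.    256.714]
 [  0.    385.344 199.851]
 [  0.      0.      1.   ]] [[   0.356    0.934   -0.009 -180.154]
 [   0.611   -0.24    -0.754 -216.603]
 [  -0.707    0.263   -0.656 1529.01 ]
 [   0.       0.       0.       1.   ]]
side [[410.13    0.    261.531]
 [  0.    410.13  197.677]
 [  0.      0.      1.   ]] [[  -0.985   -0.174    0.016  489.111]
 [  -0.144    0.756   -0.639   99.671]
 [   0.099   -0.631   -0.769 1101.794]
 [   0.       0.       0.       1.   ]]
wrist [[306.117   0.    251.087]
 [  0.    306.117 187.136]
 [  0.      0.      1.   ]] [[   0.304    0.953   -0.002 -648.176]
 [   0.913   -0.291    0.287  -30.994]
 [   0.272   -0.089   -0.958  393.016]
 [   0.       0.       0.       1.   ]]
```

```bash
python3 -c "
import cv2,numpy as np
a=cv2.imread('pics/scene0.png');b=cv2.imread('pics/side0.png')
c=np.vstack([a,b]);cv2.imwrite('pics/wide.png',cv2.resize(a,(800,600),interpolation=cv2.INTER_CUBIC));cv2.imwrite('pics/side_big.png',cv2.resize(b,(800,600),interpolation=cv2.INTER_CUBIC))"
```

```text
(no output)
```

View pics/wide.png

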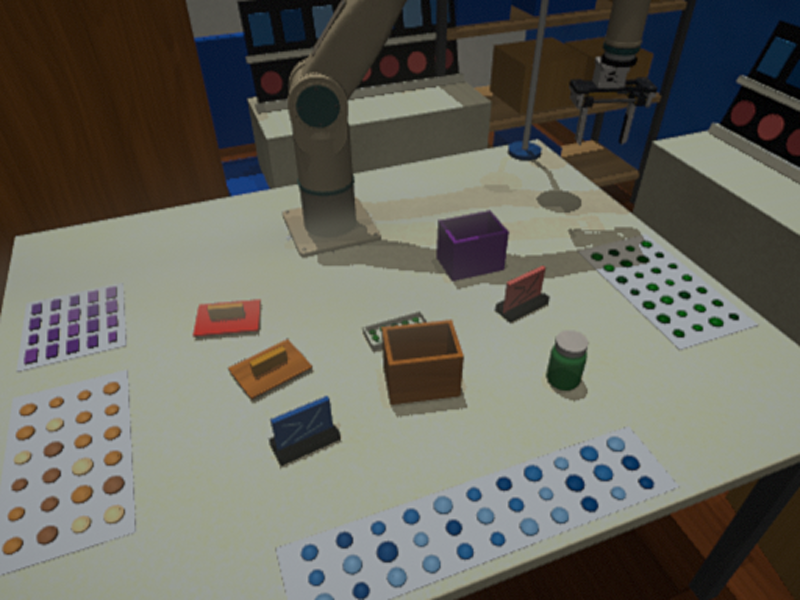

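View pics/side_big.png

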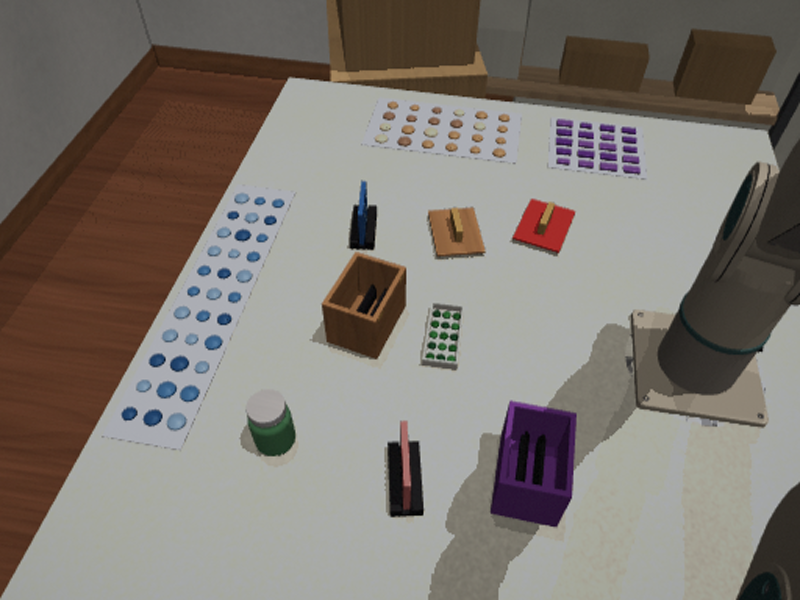

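Scene picture (800×600): blue slab in stand at (302,425); brown case at (423,360), with a purple look-alike at (472,245); brown lid with brass bar at (270,368), with a red look-alike at (228,318); pink slab (523,290), jar (567,360) and tray (395,330) are to be left alone. The side view shows the same: slab (363,215), brown case (365,305), brown lid (456,232). The brown and blue ones fit the description.

```bash
cat > h.py <<'E'
from station import ctrl
import cv2,numpy as np
np.set_printoptions(precision=2,suppress=True)
def ray(m,p):
    T=m['camera_from_world'];R=T[:3,:3];o=-R.T@T[:3,3]
    d=R.T@np.linalg.inv(m['mtx'])@np.array([p[0],p[1],1.]);return o,d/np.linalg.norm(d)
def plane(m,p,z):
    o,d=ray(m,p);return o+d*(z-o[2])/d[2]
def tri(rays):
    A=sum(np.eye(3)-np.outer(d,d) for o,d in rays);b=sum((np.eye(3)-np.outer(d,d))@o for o,d in rays)
    x=np.linalg.solve(A,b);return x,max(np.linalg.norm((np.eye(3)-np.outer(d,d))@(x-o)) for o,d in rays)
def proj(m,X):
    c=m['camera_from_world'][:3]@np.append(X,1);q=m['mtx']@c;return q[:2]/q[2]
def snap(name):
    s=ctrl.get_state();m=ctrl.camera_model('wrist');im=ctrl.read_camera('wrist')[:,:,::-1].copy()
    cv2.imwrite(f'pics/{name}.png',im);np.savez(f'pics/{name}.npz',mtx=m['mtx'],camera_from_world=m['camera_from_world'])
    return s,m,im
E
python3 - <<'E'
from h import *
a,b=ctrl.camera_model('scene'),ctrl.camera_model('side');k=1/1.5625
P={'slab L':((272,431-16),(363,183)),'slab top mid':((301,418-12),(363,183)),'lidbar mid':((267,354),(456,212)),
 'case c1':((383,331),(362,254)),'case c2':((453,323),(406,265)),'c3':((383,360),(324,303)),'c4':((462,351),(374,311)),'case cen':((422,343),(366,283))}
for n,(p,q) in P.items():
    p=np.array(p)*k;q=np.array(q)*k
    print(n,*tri([ray(a,p),ray(b,q)]),plane(a,p,100),plane(b,q,100))
s=ctrl.get_state();m=ctrl.camera_model('wrist');T=m['camera_from_world']
print('cam in tool',s['ee_rot'].T@(-T[:3,:3].T@T[:3,3]-s['position']),s['ee_rot'].T@T[:3,:3].T)
E
```

```text
slab L [ 633.78 -263.41   92.2 ] 3.1737637173673963 [ 637.16 -265.47  100.  ] [ 632.84 -250.29  100.  ]
slab top mid [ 634.42 -225.21  110.97] 10.186701486375284 [ 635.82 -218.71  100.  ] [ 632.84 -250.29  100.  ]
lidbar mid [ 449.66 -245.7    56.79] 4.051579974260354 [ 500.05 -245.94  100.  ] [ 444.36 -201.83  100.  ]
case c1 [574.21 -43.23 137.15] 16.37522109571456 [518.15 -38.71 100.  ] [592.27 -61.43 100.  ]
case c2 [536.76  45.   149.45] 50.45797126387366 [544.58  87.79 100.  ] [511.9 -49.9 100. ]
c3 [610.19 -21.14  67.44] 55.492088982706456 [587.06 -63.19 100.  ] [628.58  59.96 100.  ]
c4 [567.65  69.72  78.65] 28.96156609196395 [616.46  72.07 100.  ] [544.7   61.24 100.  ]
case cen [572.14  11.42 103.99] 4.103045985352973 [572.63  14.96 100.  ] [570.64   3.97 100.  ]
cam in tool [  83.41   -0.81 -179.39] [[ 0.   -0.96 -0.29]
 [ 1.    0.   -0.  ]
 [ 0.   -0.29  0.96]]
```

arm_command(
  dr=[
    [0,0,0.11],
    [0,0,0.22],
    [0,0,0.33],
    [0,0,0.44],
    [0,0,0.55],
    [0,0,0.63],
    [0,0,0.63],
    [0,0,0.63],
    [0,0,0.63],
    [0,0,0.63],
    [0,0,0.63],
    [0,0,0.63],
  ],
  xyz=[
    [-1,-1,0],
    [-3.5,-3.6,-0.5],
    [-6.2,-6.4,-1],
    [-8.9,-9.2,-1.4],
    [-11.6,-12,-1.8],
    [-14.3,-14.8,-2.2],
    [-17,-17.6,-2.5],
    [-19.7,-20.4,-2.8],
    [-22.4,-23.2,-2.8],
    [-25,-25.8,-2.8],
    [-27.4,-28.2,-2.8],
    [-29.1,-30,-2.8],
  ],
  fingers=[9.4,9.4,9.4,9.4,9.4,9.4,9.4,9.4,9.4,9.4,9.4,9.4],
)

```text
t: 1.15
position: [384.9, 241.5, 233.6]
ee_rot: [[-0.588, 0.809, 0.0], [0.809, 0.588, -0.001], [-0.001, -0.0, -1.0]]
contact_force: [0.5, -0.5, 1.2]
finger_gap: 0.998
grasp_force: 0.0
```

arm_command(
  dr=[
    [0,0,0.1],
    [0,0,0.2],
    [0,0,0.3],
    [0,0,0.4],
    [0,0,0.5],
    [0,0,0.58],
    [0,0,0.63],
    [0,0,0.63],
    [0,0,0.63],
    [0,0,0.63],
    [0,0,0.63],
    [0,0,0.63],
  ],
  xyz=[
    [-3.8,-0.6,-0.3],
    [-7.8,-1.3,-0.6],
    [-11.8,-2,-0.9],
    [-15.8,-2.7,-1.2],
    [-19.8,-3.4,-1.6],
    [-23.8,-4.1,-2],
    [-27.8,-4.8,-2.4],
    [-31.8,-5.5,-2.8],
    [-35.5,-6.1,-2.8],
    [-38.5,-6.5,-2.8],
    [-40.4,-6.8,-2.8],
    [-40.9,-6.9,-2.8],
  ],
  fingers=[9.4,9.4,9.4,9.4,9.4,9.4,9.4,9.4,9.4,9.4,9.4,9.4],
)

```text
t: 2.15
position: [570.0, -130.6, 261.2]
ee_rot: [[0.004, 1.0, 0.0], [1.0, -0.004, -0.003], [-0.003, 0.0, -1.0]]
contact_force: [-0.7, 0.2, -0.2]
finger_gap: 0.998
grasp_force: 0.0
```

Run:
```python
from h import *
s,m,im=snap('w1');print(s['t'],s['position'],s['joints'])
cv2.imwrite('pics/w1b.png',cv2.resize(im,(800,600),interpolation=cv2.INTER_CUBIC))
```

```text
2.15 [ 569.96 -130.61  261.18] [-0.14  0.51  0.49  1.64 -0.27  1.05  0.43]
```

View pics/w1b.png

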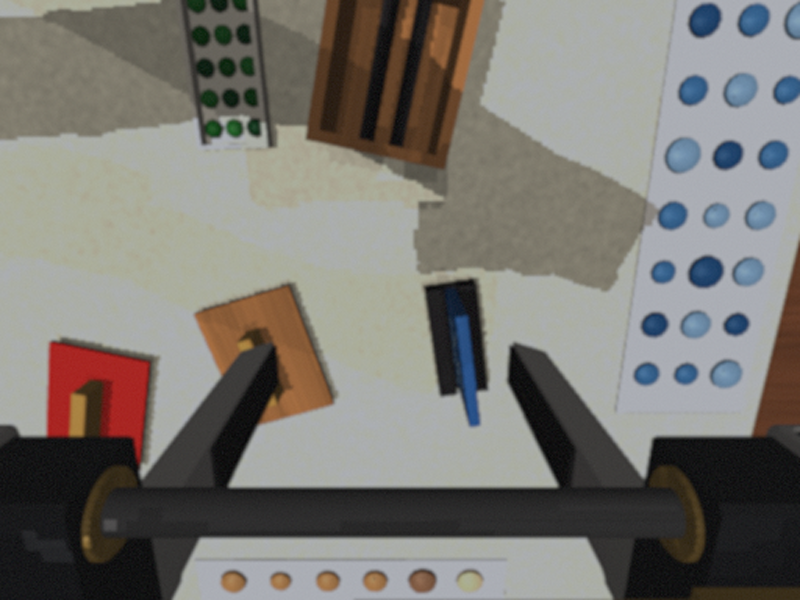

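Wrist picture: blue slab's top edge runs (457,293)–(475,425) in its black stand; brown lid centre (265,352), red look-alike (100,405); case near edge at (310,140)–(443,165), beyond the top border. I take a second view further back.

arm_command(
  dr=[
    [0,0,0],
    [0,0,0],
    [0,0,0],
    [0,0,0],
    [0,0,0],
    [0,0,0],
    [0,0,0],
    [0,0,0],
  ],
  xyz=[
    [-2,-0.1,0.4],
    [-5,-0.3,1],
    [-9,-0.5,1.5],
    [-12.5,-0.8,2],
    [-15,-1,3],
    [-16,-1,3],
    [-16,-1,3],
    [-16,-1,3],
  ],
  fingers=[9.4,9.4,9.4,9.4,9.4,9.4,9.4,9.4],
)

```text
t: 2.87
position: [560.1, -283.8, 231.5]
ee_rot: [[-0.003, 1.0, 0.0], [1.0, 0.003, 0.002], [0.002, 0.0, -1.0]]
contact_force: [-0.0, 0.6, -0.7]
finger_gap: 0.993
grasp_force: 0.0
```

Run:
```python
from h import *
s,m,im=snap('w2');print(s['t'],s['position'])
cv2.imwrite('pics/w2b.png',cv2.resize(im[:300],(800,469),interpolation=cv2.INTER_CUBIC))
```

```text
2.8667 [ 560.09 -283.84  231.49]
```

View pics/w2b.png

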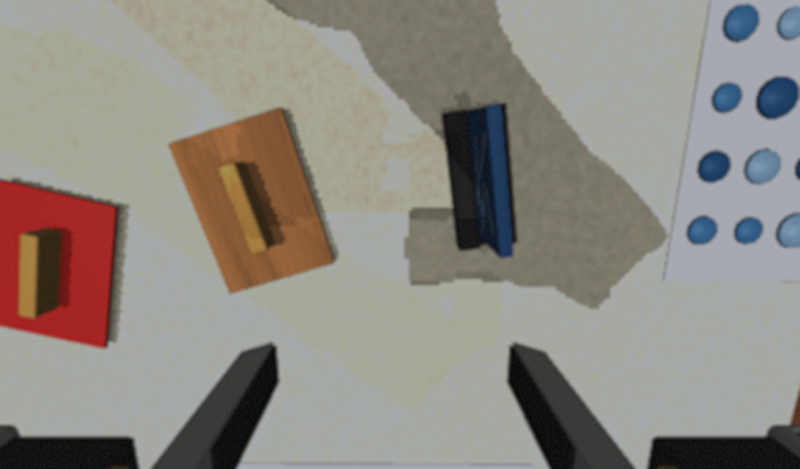

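Second view (crop scaled 1.5625): slab's bright top face (486..504,104)–(500..515,255) leaning right by perspective, stand to its left; lid plate corners (170,145),(283,108),(334,262),(232,292), brass bar top (220,166)–(266,250); red look-alike at left (60,265). The blue slab and the brown plate with black tongue and brass bar are the ones described.

Run:
```python
from h import *
k=1.5625
im=cv2.imread('pics/w2.png');hsv=cv2.cvtColor(im,cv2.COLOR_BGR2HSV)
for n,p in {'slabtop':(502,180),'slabtop2':(500,230),'slabside':(480,190),'bar':(242,200),'barside':(255,190),'plate':(210,200),'plate2':(300,230),'stand':(455,190)}.items():
    print(n,hsv[int(p[1]/k),int(p[0]/k)])
im1=cv2.imread('pics/w1.png');h1=cv2.cvtColor(im1,cv2.COLOR_BGR2HSV)
for n,p in {'slabtop':(466,370),'slabtop2':(474,415),'slabside':(453,300),'side':(458,340)}.items(): print(n,h1[int(p[1]/k),int(p[0]/k)])
print(h1[int(350/k),int(445/k):int(490/k)])
print(hsv[int(180/k),int(465/k):int(520/k)])
```

```text
slabtop [107 171  88]
slabtop2 [109 159  90]
slabside [105 113  45]
bar [ 17 159 164]
barside [ 16 139  64]
plate [ 13 151 135]
plate2 [ 13 150 138]
stand [160  26  29]
slabtop [108 176 138]
slabtop2 [108 178 135]
slabside [105 181  48]
side [107 168 100]
[[  0   0  30]
 [  0   0  29]
 [150   9  27]
 [120   9  27]
 [120  53  24]
 [113  77  40]
 [107 121  55]
 [107 139  57]
 [107 172  55]
 [106 170  72]
 [107 177 101]
 [107 176 123]
 [108 170 132]
 [107 176 129]
 [107 177 130]
 [108 171 130]
 [107 172 123]
 [108 164 101]
 [107 177  62]
 [120  62  29]
 [  0  11  23]
 [165  24  21]
 [ 75  19  27]
 [  0  13  20]
 [ 23  28  36]
 [ 23  34  68]
 [ 24  23 109]
 [ 35  19 148]
 [ 37  14 169]]
[[165  13  38]
 [150   8  32]
 [150  15  35]
 [150  16  31]
 [150  35  29]
 [132  47  27]
 [111 100  33]
 [106 148  38]
 [103 133  44]
 [109 101  48]
 [106 147  40]
 [109 159  40]
 [107 179  37]
 [109 163  39]
 [107 145  37]
 [113 134  38]
 [107 168  38]
 [109 133  48]
 [108 163  64]
 [107 172  83]
 [108 164  90]
 [107 171  91]
 [107 161  90]
 [107 163  89]
 [107 171  88]
 [107 167  90]
 [107 169  83]
 [110 155  66]
 [113 144  39]
 [ 15  29  35]
 [ 19  43  65]
 [ 23  34  98]
 [ 23  34 119]
 [ 23  37 125]
 [ 22  37 125]]
```

```bash
cat > meas.py <<'E'
from h import *
def load(n):
    z=np.load(f'pics/{n}.npz');return {k:z[k] for k in z.files},cv2.imread(f'pics/{n}.png')
def blob(im,lo,hi,near):
    hsv=cv2.cvtColor(im,cv2.COLOR_BGR2HSV);k=cv2.inRange(hsv,np.array(lo),np.array(hi))
    k=cv2.morphologyEx(k,cv2.MORPH_OPEN,np.ones((2,2)))
    cs,_=cv2.findContours(k,cv2.RETR_EXTERNAL,cv2.CHAIN_APPROX_NONE)
    cs=[c for c in cs if cv2.contourArea(c)>25]
    return min(cs,key=lambda c:-cv2.pointPolygonTest(c,near,True))
def rect(m,c,z):
    "contour cast on the plane z: centre, sizes, angle of the long side (deg)"
    P=np.array([plane(m,p,z)[:2] for p in c[:,0].astype(float)],np.float32)
    r=cv2.minAreaRect(P);b=cv2.boxPoints(r);e=[b[1]-b[0],b[2]-b[1]];L=max(e,key=np.linalg.norm)
    return np.array(r[0]),np.sort(r[1]),np.degrees(np.arctan2(L[1],L[0]))%180
def cpix(c): return np.array(cv2.minAreaRect(c)[0])
E
python3 - <<'E'
from meas import *
k=1.5625
m1,i1=load('w1');m2,i2=load('w2')
a,b=ctrl.camera_model('scene'),ctrl.camera_model('side');ia,ib=cv2.imread('pics/scene0.png'),cv2.imread('pics/side0.png')
c1=blob(i1,(100,100,66),(115,255,255),(466/k,370/k));c2=blob(i2,(100,100,62),(115,255,255),(502/k,180/k))
print('slab w1',rect(m1,c1,88),'w2',rect(m2,c2,88),'px',cpix(c1)*k,cpix(c2)*k)
print('tri',tri([ray(m1,cpix(c1)),ray(m2,cpix(c2))]))
bar=blob(i2,(14,100,145),(24,255,255),(242/k,200/k));print('bar',rect(m2,bar,44),cpix(bar)*k)
pl=blob(i2,(8,100,40),(24,255,255),(210/k,200/k));print('plate',rect(m2,pl,14))
for n,mm,im,p in (('scene',a,ia,(267,354)),('side',b,ib,(456,212))):
    hsv=cv2.cvtColor(im,cv2.COLOR_BGR2HSV);x,y=int(p[0]/k),int(p[1]/k);print(n,hsv[y,x-14:x+15:2].tolist())
    print(n,'pred bar top',proj(mm,np.append(rect(m2,bar,44)[0],44))*k)
E
```

```text
slab w1 (array([ 631.49, -221.95]), array([12.27, 98.72]), np.float32(98.83769)) w2 (array([ 631.93, -222.87]), array([ 9.92, 97.6 ]), np.float32(98.89774)) px [467.92 370.71] [500.89 181.38]
tri (array([ 631.61, -220.72,   86.93]), np.float64(0.2787794115106509))
bar (array([ 446.4 , -245.49]), array([11.98, 68.36]), np.float32(106.472206)) [242.48 209.37]
plate (array([ 447.68, -245.43]), array([ 95.31, 128.31]), np.float32(106.746895))
scene [[38, 25, 163], [45, 16, 163], [44, 23, 165], [46, 17, 165], [15, 75, 154], [14, 159, 146], [15, 176, 138], [18, 180, 150], [19, 185, 160], [18, 190, 164], [18, 187, 153], [18, 165, 108], [17, 127, 70], [17, 118, 67], [14, 165, 131]]
scene pred bar top [266.17 356.25]
side [[14, 127, 147], [14, 127, 150], [13, 137, 151], [14, 138, 152], [14, 137, 158], [14, 137, 154], [18, 141, 159], [18, 137, 167], [15, 139, 147], [14, 139, 145], [13, 140, 138], [14, 139, 147], [14, 137, 154], [14, 117, 159], [45, 6, 173]]
side pred bar top [455.72 218.67]
```

arm_command(
  dr=[
    [0,0,0],
    [0,0,0],
    [0,0,0],
    [0,0,0],
    [0,0,0],
    [0,0,0],
    [0,0,0],
    [0,0,0],
    [0,0,0],
    [0,0,0],
  ],
  xyz=[
    [2,0.1,-1],
    [5,0.3,-2],
    [9,0.5,-3],
    [13,0.8,-4],
    [17,1,-5],
    [20.5,1,-6],
    [23.5,1,-6],
    [25,1,-6],
    [25,1,-6],
    [25,1,-6],
  ],
  fingers=[9.4,9.4,9.4,9.4,9.4,9.4,9.4,9.4,9.4,9.4],
)

```text
t: 3.75
position: [569.1, -33.4, 291.8]
ee_rot: [[-0.006, 1.0, 0.0], [1.0, 0.006, 0.001], [0.001, 0.0, -1.0]]
contact_force: [0.7, -1.4, -1.0]
finger_gap: 1.002
grasp_force: 0.0
```

Run:
```python
from h import *
s,m,im=snap('w3');print(s['t'],s['position'],s['ee_rot'])
cv2.imwrite('pics/w3b.png',cv2.resize(im[:260,100:420],(800,650))[:600])
```

```text
3.75 [569.1  -33.43 291.82] [[-0.01  1.    0.  ]
 [ 1.    0.01  0.  ]
 [ 0.    0.   -1.  ]]
```

View pics/w3b.png

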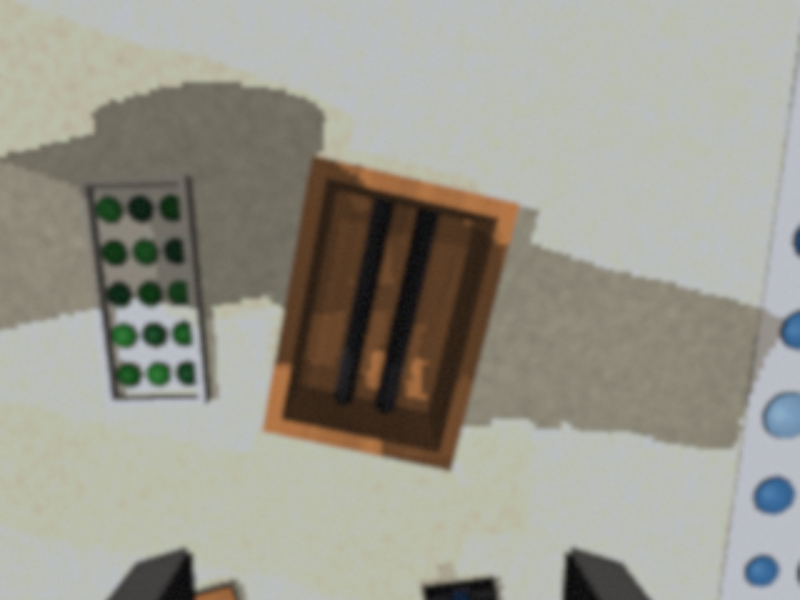

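Case view (crop ×2.5 from column 100): rim corners (316,158),(517,205),(450,468),(265,432), two black rails with the slot between them at about (385,305), tray at (150,290) to the left; brown wood, so not the purple look-alike.

Run:
```python
from meas import *
m3,i3=load('w3');m1,_=load('w1');k=1.5625
c=blob(i3,(5,90,40),(24,255,255),(100+385/2.5,300/2.5))
print('rim',rect(m3,c,104))
q3=cv2.approxPolyDP(cv2.convexHull(c),6,True)[:,0];print((q3-[100,0])*2.5)
W=np.array([plane(m3,p,104) for p in q3.astype(float)]);print(W,'mean',W.mean(0),[np.linalg.norm(W[i]-W[i-1]) for i in range(len(W))])
for i in range(len(W)):
    for p in ((310,139),(443,166)):
        x,e=tri([ray(m3,q3[i].astype(float)),ray(m1,np.array(p)/k)])
        if e<4:print('h',i,x,e)
# rails: black inside
hsv=cv2.cvtColor(i3,cv2.COLOR_BGR2HSV);hull=np.zeros(i3.shape[:2],np.uint8);cv2.fillPoly(hull,[cv2.convexHull(c)],255);hull=cv2.erode(hull,np.ones((15,15)))
k2=cv2.inRange(hsv,(0,0,0),(180,255,42))&hull
cs,_=cv2.findContours(k2,cv2.RETR_EXTERNAL,cv2.CHAIN_APPROX_NONE)
for r in sorted(cs,key=cv2.contourArea)[-3:]: print('rail',cv2.contourArea(r),rect(m3,r,42),(cpix(r)-[100,0])*2.5)
```

```text
rim (array([573.69,  11.2 ]), array([ 96.  , 129.19]), np.float32(78.14179))
[[315.  160. ]
 [517.5 207.5]
 [450.  467.5]
 [267.5 432.5]]
[[540.49  83.16 104.  ]
 [632.24  63.69 104.  ]
 [605.76 -59.88 104.  ]
 [514.98 -42.48 104.  ]] mean [573.37  11.12 104.  ] [np.float64(128.19879730135807), np.float64(93.79602173977122), np.float64(126.37108024238154), np.float64(92.44111848337792)]
h 2 [605.05 -59.06 106.69] 0.4373759415949853
h 3 [515.77 -41.48 107.91] 0.21561047896451122
rail 0.0 (array([537.8 ,  51.37]), array([0., 0.]), np.float32(0.0)) [320. 235.]
rail 481.0 (array([560.26,  15.43]), array([ 10.49, 114.32]), np.float32(77.612076)) [362.33 299.52]
rail 517.5 (array([583.58,   9.89]), array([ 10.98, 114.11]), np.float32(78.01813)) [405.21 310.32]
```

arm_command(
  dr=[
    [0,0,-0.05],
    [0,0,-0.1],
    [0,0,-0.149],
    [0,0,-0.149],
    [0,0,-0.149],
    [0,0,-0.149],
    [0,0,-0.149],
    [0,0,-0.149],
    [0,0,-0.149],
    [0,0,-0.149],
    [0,0,-0.149],
  ],
  xyz=[
    [-2.5,1,1],
    [-5.5,2,3],
    [-8.5,3,5],
    [-11.5,4,7.5],
    [-14.5,5,10],
    [-17,5.7,12.5],
    [-18.3,6.1,15],
    [-18.3,6.1,16],
    [-18.3,6.1,16],
    [-18.3,6.1,16],
    [-18.3,6.1,16],
  ],
  fingers=[6,6,6,6,6,6,6,6,6,6,6],
)

```text
t: 4.72
position: [631.4, -218.4, 133.0]
ee_rot: [[-0.151, 0.989, 0.002], [0.989, 0.151, 0.0], [-0.0, 0.002, -1.0]]
contact_force: [0.6, 0.1, 0.1]
finger_gap: 0.642
grasp_force: 0.0
```

arm_command(
  dr=[
    [0,0,0],
    [0,0,0],
    [0,0,0],
    [0,0,0],
    [0,0,0],
    [0,0,0],
    [0,0,0],
    [0,0,0],
    [0,0,0],
  ],
  xyz=[
    [-0.2,0,0.5],
    [-0.4,0,1.5],
    [-0.4,0,2.8],
    [-0.4,0,4.2],
    [-0.4,0,5.6],
    [-0.4,0,6.7],
    [-0.4,0,7.4],
    [-0.4,0,7.4],
    [-0.4,0,7.4],
  ],
  fingers=[6,6,6,6,6,6,6,6,6],
)

```text
t: 5.47
position: [630.9, -223.2, 57.1]
ee_rot: [[-0.149, 0.989, -0.001], [0.989, 0.149, 0.0], [0.0, -0.001, -1.0]]
contact_force: [0.9, -0.4, 0.6]
finger_gap: 0.64
grasp_force: 0.0
```

arm_command(
  dr=[
    [0,0,0],
    [0,0,0],
    [0,0,0],
    [0,0,0],
    [0,0,0],
    [0,0,0],
    [0,0,0],
    [0,0,0],
    [0,0,0],
    [0,0,0],
  ],
  xyz=[
    [0,0.06,0],
    [0,0.06,0],
    [0,0.06,0],
    [0,0.06,0],
    [0,0.06,0],
    [0,0.06,0],
    [0,0.06,0],
    [0,0.06,0],
    [0,0.06,0],
    [0,0.06,0],
  ],
  fingers=[4,2,0,0,0,0,0,0,0,0],
)

```text
t: 6.3
position: [631.6, -223.1, 57.5]
ee_rot: [[-0.149, 0.989, -0.0], [0.989, 0.149, 0.0], [0.0, -0.0, -1.0]]
contact_force: [0.1, -0.3, 0.2]
finger_gap: 0.106
grasp_force: 30.0
```

arm_command(
  dr=[
    [0,0,0],
    [0,0,0],
    [0,0,0],
    [0,0,0],
    [0,0,0],
    [0,0,0],
    [0,0,0],
    [0,0,0],
    [0,0,0],
    [0,0,0],
    [0,0,0],
    [0,0,0],
  ],
  xyz=[
    [0,0,-0.3],
    [0,0,-0.8],
    [0,0,-1.6],
    [0,0,-2.6],
    [0,0,-4],
    [0,0,-5.6],
    [0,0,-7.4],
    [0,0,-9.4],
    [0,0,-11.4],
    [0,0,-13],
    [0,0,-14],
    [0,0,-14],
  ],
  fingers=[0,0,0,0,0,0,0,0,0,0,0,0],
)

```text
t: 7.3
position: [633.1, -224.0, 200.8]
ee_rot: [[-0.149, 0.989, 0.005], [0.989, 0.149, -0.002], [-0.002, 0.005, -1.0]]
contact_force: [-0.0, 0.7, -2.4]
finger_gap: 0.107
grasp_force: 30.0
```

arm_command(
  dr=[
    [0,0,0.03],
    [0,0,0.07],
    [0,0,0.12],
    [0,0,0.17],
    [0,0,0.22],
    [0,0,0.27],
    [0,0,0.32],
    [0,0,0.35],
    [0,0,0.359],
    [0,0,0.359],
    [0,0,0.359],
    [0,0,0.359],
  ],
  xyz=[
    [1,-0.1,0],
    [3,-0.3,0],
    [6,-0.6,0],
    [9.3,-0.9,0],
    [12.6,-1.2,0],
    [15.9,-1.5,0],
    [19,-1.8,0],
    [21.5,-2,0],
    [23.2,-2.2,0],
    [24.1,-2.3,0],
    [24.1,-2.3,0],
    [24.1,-2.3,0],
  ],
  fingers=[0,0,0,0,0,0,0,0,0,0,0,0],
)

```text
t: 8.3
position: [572.9, 11.0, 197.2]
ee_rot: [[0.207, 0.978, -0.0], [0.978, -0.207, -0.001], [-0.001, 0.0, -1.0]]
contact_force: [-0.6, -0.3, -1.3]
finger_gap: 0.107
grasp_force: 30.0
```

Run:
```python
from h import *
s,m,im=snap('w4');print(s['t'],s['position'],s['ee_rot'],s['grasp_force'])
cv2.imwrite('pics/w4b.png',cv2.resize(im[:300],(800,469),interpolation=cv2.INTER_CUBIC))
```

```text
8.3 [572.89  11.01 197.25] [[ 0.21  0.98 -0.  ]
 [ 0.98 -0.21 -0.  ]
 [-0.    0.   -1.  ]] 29.996740221977234
```

View pics/w4b.png

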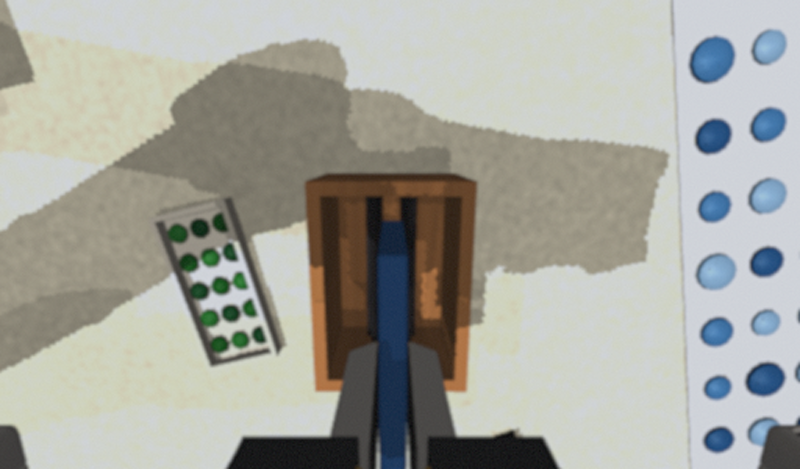

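Slab is at column 392 between the rails; rim midline is at column 391 (edges 307/475 and 315/467), parallel: aligned. Lowering.

arm_command(
  dr=[
    [0,0,0],
    [0,0,0],
    [0,0,0],
    [0,0,0],
    [0,0,0],
    [0,0,0],
    [0,0,0],
    [0,0,0],
    [0,0,0],
    [0,0,0],
    [0,0,0],
    [0,0,0],
  ],
  xyz=[
    [0,0,0.5],
    [0,0,1.5],
    [0,0,2.8],
    [0,0,4.2],
    [0,0,5.6],
    [0,0,7],
    [0,0,8.3],
    [0,0,9.3],
    [0,0,9.9],
    [0,0,10.2],
    [0,0,10.2],
    [0,0,10.2],
  ],
  fingers=[0,0,0,0,0,0,0,0,0,0,0,0],
)

```text
t: 9.35
position: [573.3, 11.5, 95.7]
ee_rot: [[0.208, 0.978, 0.001], [0.978, -0.208, -0.0], [0.0, 0.001, -1.0]]
contact_force: [0.1, 0.6, -2.0]
finger_gap: 0.102
grasp_force: 30.0
```

arm_command(
  dr=[
    [0,0,0],
    [0,0,0],
    [0,0,0],
    [0,0,0],
    [0,0,0],
    [0,0,0],
    [0,0,0],
    [0,0,0],
    [0,0,0],
    [0,0,0],
  ],
  xyz=[
    [0,0,0.4],
    [0,0,0.8],
    [0,0,1.2],
    [0,0,1.6],
    [0,0,2],
    [0,0,2.4],
    [0,0,2.8],
    [0,0,3.1],
    [0,0,3.3],
    [0,0,3.3],
  ],
  fingers=[0,0,0,0,0,0,0,0,0,0],
)

```text
t: 10.18
position: [572.6, 11.7, 62.0]
ee_rot: [[0.208, 0.978, -0.001], [0.978, -0.208, -0.0], [-0.0, -0.001, -1.0]]
contact_force: [-0.4, 0.1, -2.1]
finger_gap: 0.108
grasp_force: 30.0
```

arm_command(
  dr=[
    [0,0,0],
    [0,0,0],
    [0,0,0],
    [0,0,0],
    [0,0,0],
    [0,0,0],
  ],
  xyz=[
    [0,0,0.1],
    [0,0,0.2],
    [0,0,0.3],
    [0,0,0.4],
    [0,0,0.45],
    [0,0,0.45],
  ],
  fingers=[0,0,0,0,0,0],
)

```text
t: 10.68
position: [572.8, 11.8, 57.9]
ee_rot: [[0.208, 0.978, -0.0], [0.978, -0.208, 0.0], [0.0, -0.0, -1.0]]
contact_force: [-0.4, -0.6, -1.7]
finger_gap: 0.109
grasp_force: 30.0
```

arm_command(
  dr=[
    [0,0,0],
    [0,0,0],
    [0,0,0],
    [0,0,0],
  ],
  xyz=[
    [0,0,0.05],
    [0,0,0.1],
    [0,0,0.1],
    [0,0,0.1],
  ],
  fingers=[0,0,0,0],
)

```text
t: 11.02
position: [573.0, 11.7, 57.4]
ee_rot: [[0.208, 0.978, 0.0], [0.978, -0.208, 0.0], [0.0, 0.0, -1.0]]
contact_force: [-1.8, 0.4, 4.7]
finger_gap: 0.104
grasp_force: 30.0
```

Floor contact felt at the expected height. Releasing with a small opening, then rising.

arm_command(
  dr=[
    [0,0,0],
    [0,0,0],
    [0,0,0],
    [0,0,0],
    [0,0,0],
    [0,0,0],
    [0,0,0],
  ],
  xyz=[
    [0,0,0],
    [0,0,0],
    [0,0,0],
    [0,0,0],
    [0,0,0],
    [0,0,0],
    [0,0,0],
  ],
  fingers=[1.4,1.8,2.2,2.4,2.4,2.4,2.4],
)

```text
t: 11.6
position: [572.9, 11.7, 56.9]
ee_rot: [[0.208, 0.978, -0.0], [0.978, -0.208, -0.0], [-0.0, -0.0, -1.0]]
contact_force: [0.2, 0.7, 0.8]
finger_gap: 0.256
grasp_force: 0.0
```

arm_command(
  dr=[
    [0,0,0],
    [0,0,0],
    [0,0,0],
    [0,0,0],
    [0,0,0],
    [0,0,0],
    [0,0,0],
    [0,0,0],
    [0,0,0],
    [0,0,0],
  ],
  xyz=[
    [0,0,-0.4],
    [0,0,-1.2],
    [0,0,-2.5],
    [0,0,-4.5],
    [0,0,-7],
    [0,0,-10],
    [0,0,-13],
    [0,0,-15],
    [0,0,-16],
    [0,0,-16],
  ],
  fingers=[2.4,2.4,2.4,2.4,2.4,2.4,2.4,2.4,2.4,2.4],
)

```text
t: 12.43
position: [574.4, 11.6, 219.6]
ee_rot: [[0.207, 0.978, 0.005], [0.978, -0.207, 0.001], [0.002, 0.005, -1.0]]
contact_force: [0.4, 0.1, -0.8]
finger_gap: 0.253
grasp_force: 0.0
```

Run:
```python
from h import *
s,m,im=snap('w5');print(s['t'],s['position'],s['ee_rot'],s['contact_force'])
cv2.imwrite('pics/w5b.png',cv2.resize(im[:300],(800,469),interpolation=cv2.INTER_CUBIC))
```

```text
12.4333 [574.4   11.58 219.62] [[ 0.21  0.98  0.  ]
 [ 0.98 -0.21  0.  ]
 [ 0.    0.   -1.  ]] [ 0.38  0.09 -0.77]
```

View pics/w5b.png

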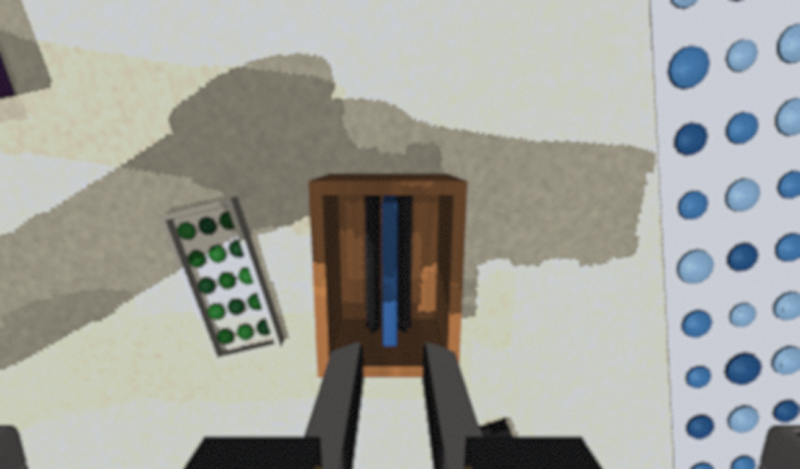

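Slab (column 390, between rails at 373 and 404) stands down in the slot with its top well below the rim: home and released. On to the lid.

arm_command(
  dr=[
    [0,0,-0.05],
    [0,0,-0.1],
    [0,0,-0.15],
    [0,0,-0.2],
    [0,0,-0.25],
    [0,0,-0.3],
    [0,0,-0.35],
    [0,0,-0.4],
    [0,0,-0.45],
    [0,0,-0.499],
    [0,0,-0.499],
    [0,0,-0.499],
  ],
  xyz=[
    [-2,-0.3,0],
    [-5.5,-0.8,0.2],
    [-9.5,-1.4,0.4],
    [-13.5,-2,0.6],
    [-17.5,-2.5,0.8],
    [-21.5,-3.1,1],
    [-25.5,-3.7,1.2],
    [-29.5,-4.3,1.4],
    [-33,-4.8,1.6],
    [-35.3,-5.1,1.7],
    [-36,-5.2,1.7],
    [-36,-5.2,1.7],
  ],
  fingers=[5,6,6,6,6,6,6,6,6,6,6,6],
)

```text
t: 13.48
position: [445.4, -331.0, 198.5]
ee_rot: [[-0.281, 0.96, -0.003], [0.96, 0.281, 0.001], [0.002, -0.002, -1.0]]
contact_force: [0.1, 0.2, 0.4]
finger_gap: 0.638
grasp_force: 0.0
```

Run:
```python
from meas import *
k=1.5625
s,m,im=snap('w6');print(s['t'],s['position'],s['ee_rot'])
m2,i2=load('w2');m5,i5=load('w5')
try:
    c=blob(i5,(5,90,40),(24,255,255),(350/k,280/k));print('rim w5',rect(m5,c,104))
    sl=blob(i5,(100,100,40),(115,255,255),(390/k,270/k));print('slab',rect(m5,sl,88))
except Exception as e: print(e)
p=proj(m,[446.5,-245.5,44]);print('pred',p)
bar=blob(im,(15,100,130),(24,255,255),tuple(map(float,p)));print('bar',rect(m,bar,44),cpix(bar))
b2=blob(i2,(14,100,145),(24,255,255),(242/k,200/k));print('tri',tri([ray(m,cpix(bar)),ray(m2,cpix(b2))]))
pl=blob(im,(8,100,40),(24,255,255),tuple(map(float,p)));print('plate',rect(m,pl,14))
x,y=map(int,p);cv2.imwrite('pics/w6c.png',cv2.resize(im[max(0,y-100):y+100,x-130:x+130],None,fx=3,fy=3))
```

```text
13.4833 [ 445.42 -330.98  198.53] [[-0.28  0.96 -0.  ]
 [ 0.96  0.28  0.  ]
 [ 0.   -0.   -1.  ]]
rim w5 (array([573.66,  13.05]), array([ 95.77, 132.34]), np.float32(78.10264))
slab (array([574.44,  13.15]), array([ 10.83, 102.83]), np.float32(78.28315))
pred [275.49  96.97]
bar (array([ 447.28, -244.84]), array([13.37, 69.36]), np.float32(107.363914)) [276.5  95.5]
tri (array([ 446.94, -244.15,   47.09]), np.float64(0.29549878655748435))
plate (array([ 447.03, -244.92]), array([ 94.8 , 127.98]), np.float32(106.628136))
```

View pics/w6c.png

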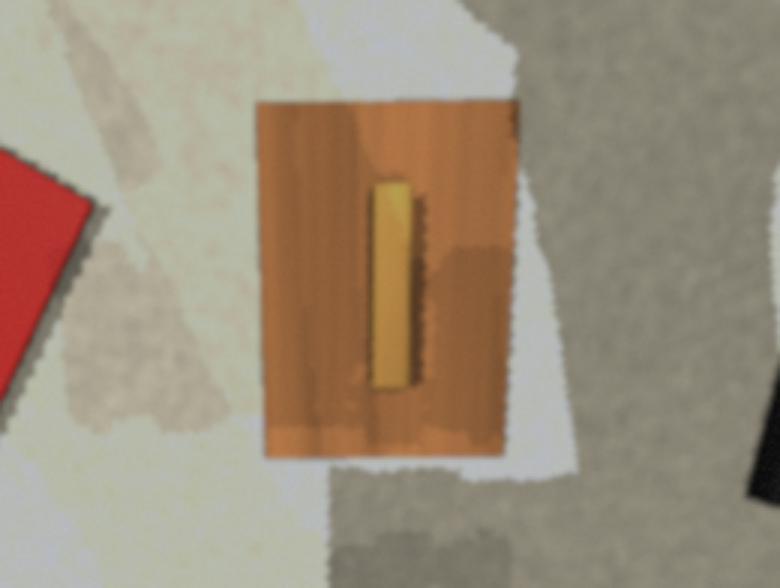

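The crop shows the brown lid squarely, brass bar (372..413,182..388), red look-alike at the left edge, not to be touched. Bar top measured 47±3 (44 by the text), sizes 95×128 and 13×69 agree.

arm_command(
  dr=[
    [0,0,0],
    [0,0,0],
    [0,0,0],
    [0,0,0],
    [0,0,0],
    [0,0,0],
    [0,0,0],
    [0,0,0],
    [0,0,0],
    [0,0,0],
  ],
  xyz=[
    [1,0.3,0.5],
    [2.8,0.9,2],
    [4.8,1.5,4],
    [6.8,2.1,6.5],
    [8,2.5,9],
    [8.2,2.5,11],
    [8.2,2.5,12.5],
    [8.2,2.5,13],
    [8.2,2.5,13],
    [8.2,2.5,13],
  ],
  fingers=[6,6,6,6,6,6,6,6,6,6],
)

```text
t: 14.37
position: [448.4, -242.6, 70.2]
ee_rot: [[-0.288, 0.958, 0.0], [0.958, 0.288, 0.0], [0.0, 0.0, -1.0]]
contact_force: [-0.2, -0.5, -0.1]
finger_gap: 0.638
grasp_force: 0.0
```

arm_command(
  dr=[
    [0,0,0],
    [0,0,0],
    [0,0,0],
    [0,0,0],
    [0,0,0],
    [0,0,0],
    [0,0,0],
    [0,0,0],
    [0,0,0],
    [0,0,0],
  ],
  xyz=[
    [-0.2,-0.19,0.3],
    [-0.2,-0.19,1],
    [-0.2,-0.19,2],
    [-0.2,-0.19,3],
    [-0.2,-0.19,4],
    [-0.2,-0.19,4.7],
    [-0.2,-0.19,5],
    [-0.2,-0.19,5.1],
    [-0.2,-0.19,5.1],
    [-0.2,-0.19,5.1],
  ],
  fingers=[6,6,6,6,6,6,6,6,6,6],
)

```text
t: 15.2
position: [446.7, -246.5, 19.1]
ee_rot: [[-0.286, 0.958, 0.0], [0.958, 0.286, -0.0], [-0.0, 0.0, -1.0]]
contact_force: [-0.4, 0.8, 1.1]
finger_gap: 0.636
grasp_force: 0.0
```

arm_command(
  dr=[
    [0,0,0],
    [0,0,0],
    [0,0,0],
    [0,0,0],
    [0,0,0],
    [0,0,0],
    [0,0,0],
    [0,0,0],
    [0,0,0],
    [0,0,0],
  ],
  xyz=[
    [0,0,0],
    [0,0,0],
    [0,0,0],
    [0,0,0],
    [0,0,0],
    [0,0,0],
    [0,0,0],
    [0,0,0],
    [0,0,0],
    [0,0,0],
  ],
  fingers=[4,2,0,0,0,0,0,0,0,0],
)

```text
t: 16.03
position: [446.6, -246.4, 19.0]
ee_rot: [[-0.286, 0.958, -0.0], [0.958, 0.286, 0.0], [0.0, -0.0, -1.0]]
contact_force: [-0.2, 0.4, 0.7]
finger_gap: 0.145
grasp_force: 30.0
```

arm_command(
  dr=[
    [0,0,0],
    [0,0,0],
    [0,0,0],
    [0,0,0],
    [0,0,0],
    [0,0,0],
    [0,0,0],
    [0,0,0],
    [0,0,0],
    [0,0,0],
    [0,0,0],
    [0,0,0],
  ],
  xyz=[
    [0,0,-0.3],
    [0,0,-0.8],
    [0,0,-1.6],
    [0,0,-2.8],
    [0,0,-4.4],
    [0,0,-6.2],
    [0,0,-8.2],
    [0,0,-10.2],
    [0,0,-12.2],
    [0,0,-14],
    [0,0,-15],
    [0,0,-15],
  ],
  fingers=[0,0,0,0,0,0,0,0,0,0,0,0],
)

```text
t: 17.03
position: [447.8, -247.0, 171.2]
ee_rot: [[-0.286, 0.958, 0.004], [0.958, 0.286, -0.002], [-0.003, 0.003, -1.0]]
contact_force: [0.3, 0.2, -2.9]
finger_gap: 0.144
grasp_force: 30.0
```

arm_command(
  dr=[
    [0,0,0.03],
    [0,0,0.08],
    [0,0,0.14],
    [0,0,0.2],
    [0,0,0.26],
    [0,0,0.32],
    [0,0,0.38],
    [0,0,0.44],
    [0,0,0.48],
    [0,0,0.498],
    [0,0,0.498],
    [0,0,0.498],
  ],
  xyz=[
    [0.8,0.7,0],
    [2.5,2.3,0],
    [5,4.6,0],
    [7.7,7.2,0],
    [10.5,9.8,0],
    [13.3,12.4,0],
    [16,14.9,0],
    [18.4,17.1,0],
    [20,18.6,0],
    [20.8,19.3,0],
    [20.97,19.46,0],
    [20.97,19.46,0],
  ],
  fingers=[0,0,0,0,0,0,0,0,0,0,0,0],
)

```text
t: 18.03
position: [572.3, 10.9, 167.7]
ee_rot: [[0.204, 0.979, -0.002], [0.979, -0.204, -0.0], [-0.001, -0.002, -1.0]]
contact_force: [0.2, -0.4, -2.4]
finger_gap: 0.149
grasp_force: 30.0
```

arm_command(
  dr=[
    [0,0,0],
    [0,0,0],
    [0,0,0],
  ],
  xyz=[
    [0,0,0],
    [0,0,0],
    [0,0,0],
  ],
  fingers=[0,0,0],
)

```text
t: 18.28
position: [572.6, 8.6, 169.0]
ee_rot: [[0.209, 0.978, -0.0], [0.978, -0.209, -0.0], [-0.0, -0.0, -1.0]]
contact_force: [-1.2, 0.2, -3.9]
finger_gap: 0.147
grasp_force: 30.0
```

Run:
```python
from meas import *
s,m,im=snap('w7');print(s['t'],s['position'],s['ee_rot'],s['contact_force'])
cv2.imwrite('pics/w7b.png',cv2.resize(im[60:320,90:430],None,fx=2.3,fy=2.3))
# case corners where they should be seen, and lid plate corners if placed right (plate top = TCP-5)
ax=np.radians(-11.9);ux=np.array([np.cos(ax),np.sin(ax)]);uy=np.array([-ux[1],ux[0]])
for sx,sy in ((-1,1),(1,1),(1,-1),(-1,-1)):
    q=np.array([573.4,11.6])+sx*48*ux+sy*65*uy
    print('case',(proj(m,np.append(q,104))-[90,60])*2.3,'lid',(proj(m,np.append(q,s['position'][2]-5))-[90,60])*2.3)
```

```text
18.2833 [572.61   8.59 169.01] [[ 0.21  0.98 -0.  ]
 [ 0.98 -0.21 -0.  ]
 [-0.   -0.   -1.  ]] [-1.21  0.21 -3.93]
case [227.67 127.68] lid [182.21 142.45]
case [511.24 127.17] lid [555.88 141.79]
case [492.76 467.58] lid [524.89 569.36]
case [247.61 467.92] lid [215.18 569.75]
```

View pics/w7b.png

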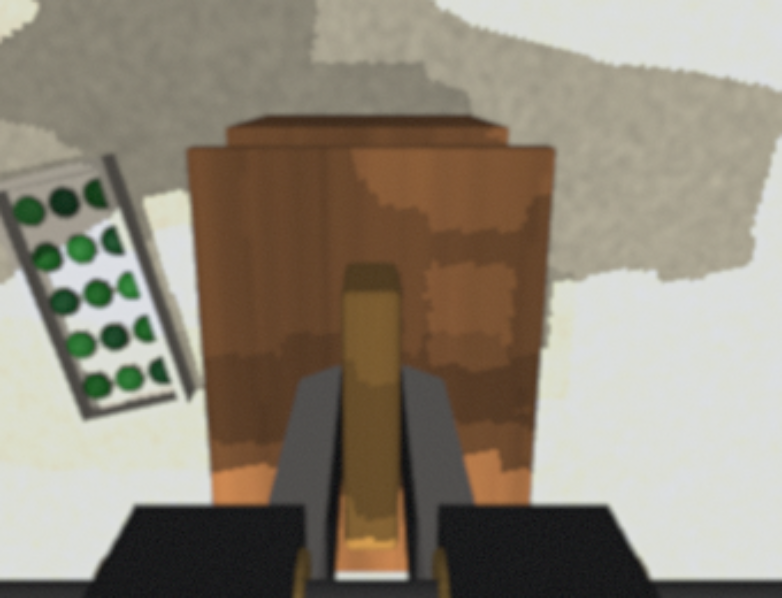

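The lid (far edge 188–554 at row 148) hangs level over the case (far rim corners 229 and 508 at row 127); it must go about 1.7 mm along +tool x and 0.7 mm along −tool y.

arm_command(
  dr=[
    [0,0,0],
    [0,0,0],
    [0,0,0],
    [0,0,0],
    [0,0,0],
    [0,0,0],
    [0,0,0],
    [0,0,0],
    [0,0,0],
    [0,0,0],
  ],
  xyz=[
    [0.1,-0.03,0.3],
    [0.17,-0.07,0.9],
    [0.17,-0.07,1.8],
    [0.17,-0.07,2.7],
    [0.17,-0.07,3.5],
    [0.17,-0.07,3.9],
    [0.17,-0.07,4.1],
    [0.17,-0.07,4.2],
    [0.17,-0.07,4.2],
    [0.17,-0.07,4.2],
  ],
  fingers=[0,0,0,0,0,0,0,0,0,0],
)

```text
t: 19.17
position: [573.1, 12.0, 127.2]
ee_rot: [[0.207, 0.978, 0.001], [0.978, -0.207, -0.0], [0.0, 0.001, -1.0]]
contact_force: [0.9, 1.4, -3.3]
finger_gap: 0.147
grasp_force: 30.0
```

arm_command(
  dr=[
    [0,0,0],
    [0,0,0],
    [0,0,0],
    [0,0,0],
  ],
  xyz=[
    [0,0,0],
    [0,0,0],
    [0,0,0],
    [0,0,0],
  ],
  fingers=[0,0,0,0],
)

```text
t: 19.5
position: [572.9, 12.1, 127.2]
ee_rot: [[0.206, 0.978, 0.0], [0.978, -0.206, 0.0], [0.0, 0.0, -1.0]]
contact_force: [0.2, -0.3, -2.9]
finger_gap: 0.149
grasp_force: 30.0
```

Run:
```python
from meas import *
s,m,im=snap('w8');print(s['t'],s['position'],s['ee_rot'][:,1],s['contact_force'])
ax=np.radians(-11.9);ux=np.array([np.cos(ax),np.sin(ax)]);uy=np.array([-ux[1],ux[0]])
q=np.array([573.4,11.6])
for sx in (-1,0,1):
    e=q+65*uy+sx*48*ux;print('pred case',proj(m,np.append(e,104)),'lid',proj(m,np.append(e,s['position'][2]-5)))
g=cv2.cvtColor(im,cv2.COLOR_BGR2GRAY).astype(float)
# horizontal edges down columns, vertical edges along rows
for c in (200,225,275,300): 
    d=np.abs(np.diff(cv2.GaussianBlur(g,(1,3),0)[:180,c]));print(c,[(i,round(d[i])) for i in range(180) if d[i]>9])
for r in (150,165):
    d=np.abs(np.diff(g[r]));print('row',r,[(i,round(d[i])) for i in range(140,370) if d[i]>25])
cv2.imwrite('pics/w8b.png',cv2.resize(im[60:220,120:380],None,fx=3,fy=3))
```

```text
19.5 [572.9   12.06 127.15] [ 0.98 -0.21  0.  ] [ 0.21 -0.33 -2.88]
pred case [177.66 124.87] lid [170.65 127.68]
pred case [251.39 124.91] lid [251.43 127.73]
pred case [325.11 124.95] lid [332.2  127.77]Traceback (most recent call last):
  File "<stdin>", line 10, in <module>
IndexError: index 179 is out of bounds for axis 0 with size 179
```

Run:
```python
from meas import *
m,im=load('w8')
g=cv2.GaussianBlur(cv2.cvtColor(im,cv2.COLOR_BGR2GRAY).astype(float),(5,1),0)
for c in (195,215,235,265,285,305):
    d=np.diff(g[:,c]);print(c,[(i,round(d[i])) for i in range(100,150) if abs(d[i])>6])
for r in (140,150,160):
    d=np.diff(im[r,:,0].astype(float));print('row',r,[(i,round(d[i])) for i in range(140,370) if abs(d[i])>15])
```

```text
195 [(115, -11), (116, -25), (117, -30), (118, -17), (124, 8)]
215 [(113, -15), (114, -28), (115, -26), (116, -12), (123, 10), (124, 7)]
235 [(113, -14), (114, -29), (115, -29), (116, -11), (122, 8), (123, 9), (124, 9)]
265 [(113, -13), (114, -26), (115, -26), (116, -10), (122, 10), (123, 18), (124, 13)]
285 [(113, -13), (114, -26), (115, -26), (116, -8), (122, 11), (123, 14), (124, 13)]
305 [(115, -10), (116, -21), (117, -29), (118, -21), (119, -8), (122, 8), (123, 14), (124, 14)]
row 140 [(171, -30), (172, -22), (329, 30), (330, 30), (331, 18)]
row 150 [(171, -34), (172, -58), (173, -48), (328, 34), (329, 35), (330, 20)]
row 160 [(140, 31), (171, -18), (172, -43), (173, -52), (174, -33), (327, 26), (328, 35), (329, 26)]
```

arm_command(
  dr=[
    [0,0,0],
    [0,0,0],
    [0,0,0],
    [0,0,0],
    [0,0,0],
    [0,0,0],
    [0,0,0],
    [0,0,0],
  ],
  xyz=[
    [-0.08,0,0],
    [-0.17,0,0],
    [-0.17,0,0.1],
    [-0.17,0,0.2],
    [-0.17,0,0.25],
    [-0.17,0,0.25],
    [-0.17,0,0.25],
    [-0.17,0,0.25],
  ],
  fingers=[0,0,0,0,0,0,0,0],
)

```text
t: 20.22
position: [572.5, 10.4, 124.5]
ee_rot: [[0.207, 0.978, -0.0], [0.978, -0.207, -0.0], [-0.0, 0.0, -1.0]]
contact_force: [0.7, -0.7, -2.9]
finger_gap: 0.148
grasp_force: 30.0
```

arm_command(
  dr=[
    [0,0,0],
    [0,0,0],
    [0,0,0],
    [0,0,0],
    [0,0,0],
    [0,0,0],
    [0,0,0],
    [0,0,0],
  ],
  xyz=[
    [0,0.02,0.1],
    [0,0.02,0.2],
    [0,0.02,0.3],
    [0,0.02,0.4],
    [0,0.02,0.5],
    [0,0.02,0.6],
    [0,0.02,0.65],
    [0,0.02,0.65],
  ],
  fingers=[0,0,0,0,0,0,0,0],
)

```text
t: 20.88
position: [572.6, 10.3, 117.8]
ee_rot: [[0.207, 0.978, -0.0], [0.978, -0.207, -0.0], [-0.0, -0.0, -1.0]]
contact_force: [0.7, 0.4, -3.7]
finger_gap: 0.145
grasp_force: 30.0
```

arm_command(
  dr=[
    [0,0,0],
    [0,0,0],
    [0,0,0],
    [0,0,0],
    [0,0,0],
    [0,0,0],
  ],
  xyz=[
    [0,0,0.08],
    [0,0,0.16],
    [0,0,0.22],
    [0,0,0.27],
    [0,0,0.3],
    [0,0,0.3],
  ],
  fingers=[0,0,0,0,0,0],
)

```text
t: 21.38
position: [572.6, 10.3, 115.0]
ee_rot: [[0.207, 0.978, -0.0], [0.978, -0.207, 0.0], [0.0, -0.0, -1.0]]
contact_force: [-0.9, -0.5, -2.7]
finger_gap: 0.147
grasp_force: 30.0
```

arm_command(
  dr=[
    [0,0,0],
    [0,0,0],
    [0,0,0],
    [0,0,0],
  ],
  xyz=[
    [0,0,0.05],
    [0,0,0.08],
    [0,0,0.08],
    [0,0,0.08],
  ],
  fingers=[0,0,0,0],
)

```text
t: 21.72
position: [572.6, 10.3, 115.0]
ee_rot: [[0.207, 0.978, 0.0], [0.978, -0.207, 0.001], [0.001, 0.0, -1.0]]
contact_force: [-2.4, -0.5, 5.3]
finger_gap: 0.148
grasp_force: 30.0
```

Seated: contact at TCP 115.0, that is an underside at 96.0. Release, then rise.

arm_command(
  dr=[
    [0,0,0],
    [0,0,0],
    [0,0,0],
    [0,0,0],
    [0,0,0],
    [0,0,0],
    [0,0,0],
  ],
  xyz=[
    [0,0,0],
    [0,0,0],
    [0,0,0],
    [0,0,0],
    [0,0,0],
    [0,0,0],
    [0,0,0],
  ],
  fingers=[1.8,2.4,3,4,5,5,5],
)

```text
t: 22.3
position: [572.6, 10.3, 114.1]
ee_rot: [[0.207, 0.978, -0.0], [0.978, -0.207, -0.0], [-0.0, -0.0, -1.0]]
contact_force: [0.3, -0.4, -1.1]
finger_gap: 0.529
grasp_force: 0.0
```

arm_command(
  dr=[
    [0,0,0],
    [0,0,0],
    [0,0,0],
    [0,0,0],
    [0,0,0],
    [0,0,0],
    [0,0,0],
    [0,0,0],
    [0,0,0],
    [0,0,0],
    [0,0,0],
    [0,0,0],
  ],
  xyz=[
    [0,0,-0.4],
    [0,0,-1.2],
    [0,0,-2.5],
    [-1,0,-4.5],
    [-2,0,-7],
    [-3,0,-10],
    [-4,0,-13],
    [-5,0,-15],
    [-5,0,-16],
    [-5,0,-16],
    [-5,0,-16],
    [-5,0,-16],
  ],
  fingers=[5,5,5,5,5,5,5,5,5,5,5,5],
)

```text
t: 23.3
position: [561.5, -37.2, 272.7]
ee_rot: [[0.205, 0.979, -0.003], [0.979, -0.205, 0.001], [0.0, -0.003, -1.0]]
contact_force: [0.1, -0.0, -0.8]
finger_gap: 0.533
grasp_force: 0.0
```

Run:
```python
from meas import *
s,m,im=snap('w9');print(s['t'],s['position'],s['contact_force'])
p=proj(m,[573.4,11.6,140]);print(p)
hsv=cv2.cvtColor(im,cv2.COLOR_BGR2HSV);print(hsv[int(p[1]),int(p[0])])
pl=blob(im,(5,80,30),(24,255,255),tuple(map(float,p)));print('plate',rect(m,pl,110))
print('expect lid corners',[proj(m,np.append(np.array([573.4,11.6])+sx*48*np.array([.9785,-.2062])+sy*65*np.array([.2062,.9785]),110)).round(1) for sx,sy in ((-1,1),(1,1),(1,-1),(-1,-1))])
a=cv2.resize(im[:300],(768,450));b=ctrl.read_camera('side')[:,:,::-1]
cv2.imwrite('pics/end.png',np.hstack([cv2.resize(im[20:290,120:390],(400,400)),cv2.resize(b[130:260,170:300],(400,400))]))
```

```text
23.3 [561.53 -37.23 272.68] [ 0.13 -0.02 -0.8 ]
[252.66 129.46]
[ 18 158 103]
plate (array([574.12,  11.21]), array([ 95.95, 128.86]), np.float32(78.194084))
expect lid corners [array([206.7,  63.1]), array([299. ,  63.2]), array([293.7, 183.4]), array([211.1, 183.2])]
```

View pics/end.png

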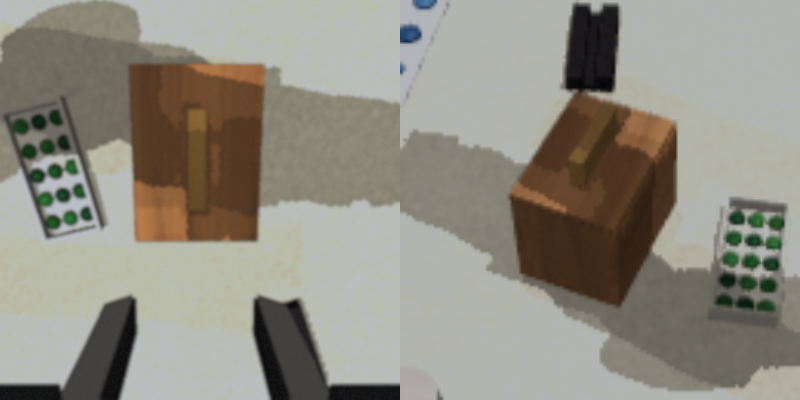

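The lid lies flush and square on the case in both views (left corners (130,65)–(258,240); right: plate edges match the walls), its plate centre 0.8 mm from the case's. The slab is inside and the stand is empty, so I hand in.

```bash
python3 -c "
from station import ctrl
print(ctrl.hand_in())"
```

```text
the job is handed in; nothing more can be done
None
```

The job is handed in: the blue slab is home in the slot and released, and the lid sits seated, level and square on the case (plate centre about 0.8 mm off), at roughly 23 s of the 67 s allowed; the hand-in returned no verdict.

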